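Clear the warming block onto the cooling tray, row reversed

TASK

The four glass vessels on the dark warming block are done: move them all to the aluminium cooling tray, one upright in the middle of each cork pad, in reverse order, so that the vessel at the left end of the row on the block ends at the right end of the tray, the second from left becomes second from right, and so on. Keep them upright, set them down gently without dropping them, and let go.

Things in the scene. Friction and masses are not known exactly. Their poses are not given: they have to be found in the camera images.
- flask: Conical glass flask, 112 mm tall with its stopper: round base 60 mm across, tapering from 10 mm up to a straight neck 26 mm across that runs from 60 to 102 mm height; dark stopper 22 mm across on top. Grip the neck, about 86 mm up. About 0.1 kg. Origin at the centre of its underside, z up when upright. Loose, closed and empty, starts on its own plate of the warming block; its place in the row changes from start to start. 
- square: Square glass bottle: body 46 x 46 mm, 74 mm tall, sides along its x and y; round white cap 34 mm across from 80 to 98 mm height. Grip two opposite flat sides, about 55 mm up; it may stand turned by up to 0.3 rad on its plate. About 0.13 kg. Origin at the centre of its underside, z up when upright. Loose, closed and empty, starts on its own plate of the warming block; its place in the row changes from start to start. 
- slim: Slim round glass vial 38 mm across and 104 mm tall, its top 16 mm a white cap of the same width. Grip the sides, about 75 mm up. About 0.09 kg. Origin at the centre of its underside, z up when upright. Loose, closed and empty, starts on its own plate of the warming block; its place in the row changes from start to start. 
- wide: Wide low round glass jar 52 mm across, with a white lid 54 mm across from 50 to 64 mm height. Grip the sides, about 40 mm up. About 0.12 kg. Origin at the centre of its underside, z up when upright. Loose, closed and empty, starts on its own plate of the warming block; its place in the row changes from start to start. 
- plate_flask: White square ceramic plate 70 x 70 x 6 mm, one of four alike fixed side by side on top of the warming block; this is the one under the conical flask at the start. Origin at the centre of its underside, top face 6 mm above that; axes parallel to the block's. It does not move.
- plate_square: White square ceramic plate 70 x 70 x 6 mm, one of four alike fixed side by side on top of the warming block; this is the one under the square bottle at the start. Origin at the centre of its underside, top face 6 mm above that; axes parallel to the block's. It does not move.
- plate_slim: White square ceramic plate 70 x 70 x 6 mm, one of four alike fixed side by side on top of the warming block; this is the one under the slim vial at the start. Origin at the centre of its underside, top face 6 mm above that; axes parallel to the block's. It does not move.
- plate_wide: White square ceramic plate 70 x 70 x 6 mm, one of four alike fixed side by side on top of the warming block; this is the one under the wide jar at the start. Origin at the centre of its underside, top face 6 mm above that; axes parallel to the block's. It does not move.
- heater: Warming block, dark metal box 84 mm (x) by 360 mm (y), 40 mm high, blue strip with four small black knobs on its -x side; fixed. Carries the four white plates in a row along its y, at y = +135, +45, -45 and -135 mm, their tops (where the vessels stand) 46 mm above its underside. Origin at the centre of its underside; +y is to the left seen from the robot, to within a small yaw. Either the block or the tray is the nearer to the robot.
- tray: Cooling tray, pale aluminium slab 84 mm (x) by 360 mm (y), fixed, lying roughly parallel to the warming block about 0.15 to 0.22 m from it in x. Four round tan cork pads 70 mm across in a row along its y, at x = 0 and y = +135, +45, -45 and -135 mm, empty at the start; pad tops 30 mm above its underside. Origin at the centre of its underside; +y is to the left seen from the robot, to within a small yaw.
There are look-alikes about, which are no part of the job. What is shaped like the square but green or yellow is not meant.

How it is judged:
At the end, for the whole second after the job is handed in: Every vessel stands upright (within 0.1 rad) on the tray, its centre within 14 mm (along and across the tray) of the centre of the pad that mirrors its starting place: block place y goes to tray place -y (left end to right end, and so on); all released and at rest (x of flask in the frame of tray between -0.014 and 0.014 m and z of flask in the frame of tray between 0.025 and 0.035 m and ((y of plate_flask in the frame of heater between 0.115 and 0.155 m and y of flask in the frame of tray between -0.149 and -0.121 m) or (y of plate_flask in the frame of heater between 0.025 and 0.065 m and y of flask in the frame of tray between -0.059 and -0.031 m) or (y of plate_flask in the frame of heater between -0.065 and -0.025 m and y of flask in the frame of tray between 0.031 and 0.059 m) or (y of plate_flask in the frame of heater between -0.155 and -0.115 m and y of flask in the frame of tray between 0.121 and 0.149 m)) and angle between each of flask, square, slim, wide's own z axis and vertical below 0.1 rad and linear speed of each of flask, square, slim, wide below 0.02 m/s and angular speed of each of flask, square, slim, wide below 0.2 rad/s and x of square in the frame of tray between -0.014 and 0.014 m and z of square in the frame of tray between 0.025 and 0.035 m and ((y of plate_square in the frame of heater between 0.115 and 0.155 m and y of square in the frame of tray between -0.149 and -0.121 m) or (y of plate_square in the frame of heater between 0.025 and 0.065 m and y of square in the frame of tray between -0.059 and -0.031 m) or (y of plate_square in the frame of heater between -0.065 and -0.025 m and y of square in the frame of tray between 0.031 and 0.059 m) or (y of plate_square in the frame of heater between -0.155 and -0.115 m and y of square in the frame of tray between 0.121 and 0.149 m)) and x of slim in the frame of tray between -0.014 and 0.014 m and z of slim in the frame of tray between 0.025 and 0.035 m and ((y of plate_slim in the frame of heater between 0.115 and 0.155 m and y of slim in the frame of tray between -0.149 and -0.121 m) or (y of plate_slim in the frame of heater between 0.025 and 0.065 m and y of slim in the frame of tray between -0.059 and -0.031 m) or (y of plate_slim in the frame of heater between -0.065 and -0.025 m and y of slim in the frame of tray between 0.031 and 0.059 m) or (y of plate_slim in the frame of heater between -0.155 and -0.115 m and y of slim in the frame of tray between 0.121 and 0.149 m)) and x of wide in the frame of tray between -0.014 and 0.014 m and z of wide in the frame of tray between 0.025 and 0.035 m and ((y of plate_wide in the frame of heater between 0.115 and 0.155 m and y of wide in the frame of tray between -0.149 and -0.121 m) or (y of plate_wide in the frame of heater between 0.025 and 0.065 m and y of wide in the frame of tray between -0.059 and -0.031 m) or (y of plate_wide in the frame of heater between -0.065 and -0.025 m and y of wide in the frame of tray between 0.031 and 0.059 m) or (y of plate_wide in the frame of heater between -0.155 and -0.115 m and y of wide in the frame of tray between 0.121 and 0.149 m))); the robot touches nothing.
It fails at once if a vessel is tipped over (angle between any of flask, square, slim, wide's own z axis and vertical above 0.7 rad).
It fails at once if a vessel is dropped (falls freely faster than 0.6 m/s, a drop of about 2 cm) ((contact force between anything else and flask below 0.02 N and linear speed of flask above 0.6 m/s) or (contact force between anything else and square below 0.02 N and linear speed of square above 0.6 m/s) or (contact force between anything else and slim below 0.02 N and linear speed of slim above 0.6 m/s) or (contact force between anything else and wide below 0.02 N and linear speed of wide above 0.6 m/s)).
It also fails if it takes over 112 s, if anything falls off the work surface, if the arm or the gripper's body presses on something with over 40 N, if the wrist force passes 120 N, or if a joint passes its speed limit or range.

ROBOT

A 6-joint arm with a two-finger parallel gripper is mounted at the origin on the work surface. World frame = base frame: x ahead of the robot, y to its left, z up, the work surface at z = 0. Lengths are in m, angles in rad, forces in N, time in s.
With the tool pointing down it reaches from about 0.225 to 0.725 m from the base axis. Payload 3.1 kg.
Tool frame: the origin (TCP) lies between the finger pads; the fingertips stand 14 mm ahead of it and the grasp point (between the pads) lies 5 mm behind it (arm.tip_extent is the distance from the TCP to the fingertips, in m); z points along the fingers, y is the direction in which the jaws open and shut (so a half turn about z gives the same grasp; the last joint's range is limited). The gripper opens to 85 mm and grips with 20 to 120 N. Pads are 22 mm wide; open, the fingers measure 114 mm over their backs; the gripper's body (76 mm by 85 mm) begins 54 mm behind the grasp point. The pads swing forward as they close: fully open they stand 13 mm farther back than shut.
Start: joints at [-1.36, 0.048, 0.099, 1.622, 0, 1.443], TCP at [0.174, -0.495, 0.245] pointing down, gripper open.
Joint ranges: [-2.91, 2.91], [-0.99, 1.94], [-1.21, 1.42], [-2.12, 2.29], [-1.49, 1.47], [-3.14, 3.14]. Speed limits (rad/s): [2.79, 2.79, 3.14, 3.14, 3.14, 3.14].

INTERFACE

Orientations are given as a unit quaternion [w, x, y, z].
In Python, from plant import arm gives the robot as it stands. The module is installed in compiled form; this text tells all that it offers.
- The arm moves only by the tool move_arm, never from a script. Its argument "targets" is a list of rows, each an object with "dp": the shift along the tool's x, y, z in mm, a list of three; "turn": the turn about the tool's z in rad. In form: [{"dp": [tx, ty, tz], "turn": turn}, ...]. A call has 1 to 10 rows; each row shifts and turns the commanded pose from where the row before left it, along the tool's axes as they then stand; what a row does not reach is not made up. A row lasts 1/8 s, in which the tool goes at most 62.5 mm and 10.7 degrees, less where a joint would pass 70% of its speed; a pose out of reach is approached as far as the arm can. A call with a gripper value outside its range is refused whole. "jaw" is the closure, from 0 (fully open) to 1 (shut), set as the call begins (left out, the last holds). The fingers move at their own pace and stop on an object; the grip force is fixed at half the most. Time passes only in rows, so rows that do not move let the fingers close. It gives the time, the measured TCP pose, the force and the opening at its end, in the units of the state.
- arm.read_state(): the state, without advancing time (a new reading comes with each control period).
- arm.snapshot(name): name is "scene" or "top"; returns a dict with "color" (400x640x3 uint8, blue, green, red), "camera_matrix" (3x3 intrinsics, pixels), "pose" (4x4, takes a point from camera to world coordinates). Camera axes: x right, y up, looking along -z (the intrinsics and any distortion apply to the point x, -y, -z); pixel columns grow to the right and rows downward; lengths in m; the calibration is good to about 2 mm. A picture is of the moment at which its call begins. There is no depth.
- arm.finish_job(): hands the job in, once; it reports no verdict.
Trained networks look in a picture, given as the dict that the camera call returned (one of the last four; its "shot" number tells which), for a name from the list of things; names that differ only in an ending like _2 or _b are one class to them, and where a whole thing is asked for, a point or a joint stands for the part that bears it (a point fixed in the world has none). Each returns a list of dicts, best first, with "conf" (0 to 1); they miss things now and then, are a little off and sometimes report something else, mostly with a low value. They report only what shows in the picture. A call takes as long as a camera call. They do not tell look-alikes from the thing itself.
- arm.trace(picture, target): "region" (400x640 bool, what is visible of it) and "uv" ([column, row] in pixels, amid what is visible of it).
The state is a dict: "t": time; "q": joint angles; "dq": joint speeds; "joint_efforts": joint torques, N m; "position": TCP position; "eef_rot": TCP orientation; "ft_force": force on the tool from outside, world axes, zero at the start; "moment": the same for the moment, N m; "grip_width": opening from 0.0 (shut) to 1.0 (fully open).
Only numpy, scipy, OpenCV 4.12 (cv2) and the standard library are available. Lean on these libraries where they do the work, as an engineer would, in place of code of your own. Each camera call takes 0.05 s, during which the arm holds its last target.

## Working session

There is one attempt and no reset: what is moved stays moved. The work goes in short steps, Python scripts to look and compute and a tool call to move; the robot and the scene stay as the last step left them, time stands still between calls to the robot, and variables do not carry over. Pictures are saved under pics/ and viewed, and the job is handed in when it is done.

Besides the shell and the picture viewer there is one more tool, called as name([rows], argument=value, ...), one row to a line, values as JSON. move_arm: Moves the arm, as the interface text tells. Its arguments: {"type":"object","properties":{"targets":{"type":"array"},"jaw":{"type":"number"}},"required":["targets"]}

```bash
mkdir -p pics; ls; python3 - <<'E'
from plant import arm
import cv2,numpy as np,pickle
print(arm.read_state())
for n in("scene","top"):
    s=arm.snapshot(n); cv2.imwrite(f"pics/{n}0.png",s["color"]); pickle.dump({k:v for k,v in s.items()},open(n+"0.pkl","wb"))
    print(n,s["camera_matrix"].tolist(),np.round(s["pose"],4).tolist(),s.keys())
    for t in("flask","square","slim","wide","heater","tray"):
        for d in arm.trace(s,t): print(n,t,round(d["conf"],2),np.round(d["uv"],1),d["region"].sum())
E
```

```text
pics
{'t': 0.0, 'q': array([-1.35982386e+00,  4.87178833e-02,  9.75946930e-02,  1.62200863e+00,
       -8.88371884e-06,  1.44299367e+00]), 'dq': array([-0.00129468, -0.00207444,  0.00030101,  0.00107765, -0.00019236,
        0.00072777]), 'joint_efforts': array([ 1.03498571e-04, -3.38783813e+01,  3.20013106e+01,  2.03661493e-02,
       -1.67593821e-04,  6.75195452e-06]), 'position': array([ 0.1743356 , -0.49459153,  0.24413265]), 'eef_rot': array([-1.16655342e-03,  9.85687522e-01,  1.68578600e-01, -5.29846942e-05]), 'ft_force': array([-0.20145815,  0.11923795, -0.52769324]), 'moment': array([0.01547312, 0.0529319 , 0.02188252]), 'grip_width': 0.9999188611335309}
scene [[420.42157056128883, 0.0, 324.2053496706324], [0.0, 420.42157056128883, 202.53018689947908], [0.0, 0.0, 1.0]] [[0.1412, -0.5431, 0.8277, 1.2783], [0.9898, 0.0956, -0.1061, -0.0802], [-0.0216, 0.8342, 0.5511, 0.5149], [0.0, 0.0, 0.0, 1.0]] dict_keys(['color', 'camera_matrix', 'pose', 'shot'])
scene flask 0.92 [218.3 219. ] 1387
scene square 0.84 [322.9 199.3] 1439
scene square 0.77 [354.9 262.1] 1832
scene square 0.75 [296.7 274.9] 1793
scene slim 0.77 [272.2 200.1] 1180
scene wide 0.9 [367.2 196. ] 1059
scene heater 0.73 [287.7 239.5] 3394
scene heater 0.62 [239.5 238.5] 324
scene heater 0.24 [223.  216.2] 1365
scene tray 0.8 [288.3 182.9] 2200
scene tray 0.35 [272.3 202.7] 1168
top [[500.1671883077972, 0.0, 327.34367100953136], [0.0, 500.1671883077972, 197.59076760561044], [0.0, 0.0, 1.0]] [[-0.0967, 0.9726, -0.2113, 0.4247], [-0.9953, -0.0954, 0.0163, 0.0098], [-0.0043, 0.2119, 0.9773, 0.9475], [0.0, 0.0, 0.0, 1.0]] dict_keys(['color', 'camera_matrix', 'pose', 'shot'])
top square 0.75 [300.3 130.6] 913
top square 0.72 [353.4 120.3] 1006
top square 0.7 [325.2 190.4] 952
top slim 0.61 [370.1 182.4] 679
top wide 0.67 [272.8 202.1] 912
top wide 0.64 [320.6 206.7] 592
top tray 0.65 [356.1 291.7] 9325
```

View pics/scene0.png

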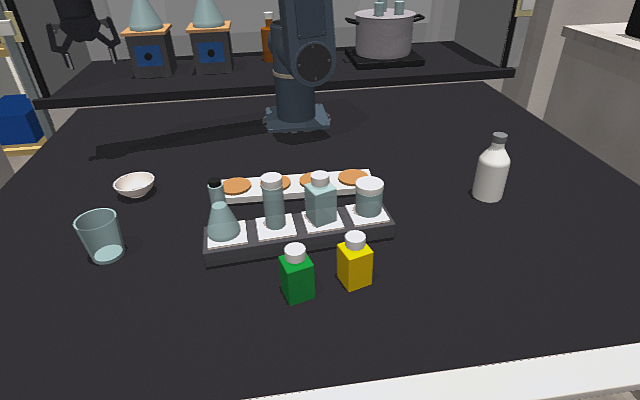

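View pics/top0.png

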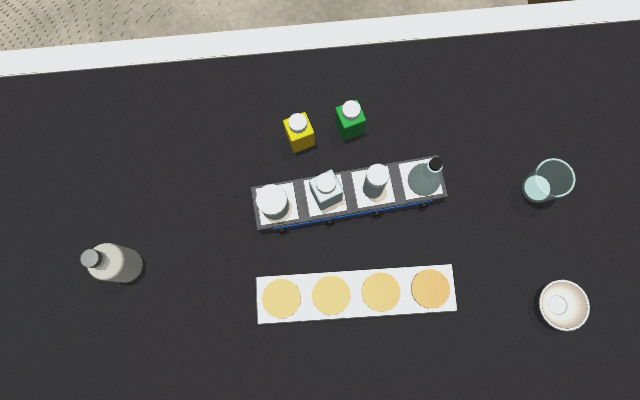

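Left to right as seen from the robot (top view, columns 273, 326, 376, 425) the block holds wide, square, slim and flask. The tray is the nearer of the two. The `square` network gives three hits in the top view:
- (325,190), clear glass: this one is meant, as it stands on a plate.
- (300,131), yellow: a look-alike.
- (353,120), green: a look-alike.

Next I'll measure positions and enlarge a crop to confirm.

```bash
cat > h.py <<'E'
import numpy as np,cv2,pickle
from scipy.optimize import minimize
def ray(s,uv):
    K=s["camera_matrix"];P=s["pose"]
    d=np.linalg.inv(K)@np.array([uv[0],uv[1],1.]); d=d*[1,-1,-1]
    return P[:3,3],P[:3,:3]@d
def at_z(s,uv,z):
    o,d=ray(s,uv); return o+d*(z-o[2])/d[2]
def proj(s,X):
    P=s["pose"];c=(np.asarray(X)-P[:3,3])@P[:3,:3]; c=c*[1,-1,-1]
    p=c@s["camera_matrix"].T; return p[:,:2]/p[:,2:]
PROF={"flask":[(0,30),(10,30),(60,13),(102,13),(102,11),(112,11)],"slim":[(0,19),(104,19)],
"wide":[(0,26),(50,26),(50,27),(64,27)],"square":[(0,23),(74,23),(74,17),(98,17)]}
def ring(n,i,r,yaw):
    if n=="square" and i<2:
        a=yaw+np.pi/4+np.arange(4)*np.pi/2; r=r*np.sqrt(2)
    else: a=np.linspace(0,2*np.pi,24,endpoint=False)
    return np.c_[np.cos(a)*r,np.sin(a)*r]/1000
def mask(s,n,x,y,z0,yaw=0,SS=4):
    m=np.zeros((400*SS,640*SS),np.uint8); pr=PROF[n]
    R=[np.c_[ring(n,i,r,yaw)+[x,y],np.full(len(ring(n,i,r,yaw)),z0+h/1000)] for i,(h,r) in enumerate(pr)]
    for a,b in zip(R[:-1],R[1:]):
        p=proj(s,np.r_[a,b]); h=cv2.convexHull(((p+.5)*SS).astype(np.float32))
        cv2.fillConvexPoly(m,np.round(h).astype(np.int32),255)
    return cv2.resize(m,(640,400),interpolation=cv2.INTER_AREA)/255.
def fit(obs,n,x0,z0):
    # obs: list of (snap,region)
    def c(v):
        t=0
        for s,r in obs:
            m=mask(s,n,v[0],v[1],z0,v[2] if len(v)>2 else 0); t+=1-np.minimum(m,r).sum()/np.maximum(m,r).sum()
        return t/len(obs)
    best=None
    for yw in ([-.3,-.1,.1,.3] if n=="square" else [None]):
        v0=list(x0[:2])+([yw] if yw is not None else [])
        sim=[v0]+[[a+(.01 if i==j and j<2 else .15 if i==j else 0) for j,a in enumerate(v0)] for i in range(len(v0))]
        r=minimize(c,v0,method="Nelder-Mead",options=dict(initial_simplex=sim,xatol=2e-4,fatol=1e-4))
        if best is None or r.fun<best.fun: best=r
    return best.x,best.fun
E
python3 - <<'E'
from h import *
from plant import arm
S=arm.snapshot("scene");T=arm.snapshot("top")
# pads
hsv=cv2.cvtColor(T["color"],cv2.COLOR_BGR2HSV)
m=cv2.inRange(hsv,(8,70,100),(35,255,255)); m[:255]=0; m[335:]=0; m[:,:250]=0;m[:,465:]=0
n,l,st,ce=cv2.connectedComponentsWithStats(m)
pads=[]
for i in range(1,n):
    if st[i,4]>400:
        c=max(cv2.findContours((l==i).astype(np.uint8),cv2.RETR_EXTERNAL,cv2.CHAIN_APPROX_NONE)[0],key=len)
        w=np.array([at_z(T,p[0],.03)[:2] for p in c]); (cx,cy),r=cv2.minEnclosingCircle((w*1e3).astype(np.float32))
        e=at_z(T,cv2.fitEllipse(c)[0],.03)
        pads.append(e[:2]); print("pad",st[i],e[:2].round(4),cx,cy,2*r)
pads=np.array(sorted(pads,key=lambda p:-p[1])); 
c=pads.mean(0); d=pads[0]-pads[3]; print("tray c",c,"yaw",np.arctan2(-d[0],d[1]),"spacing",np.diff(pads[:,1]))
guess={"wide":(273,215),"square":(326,200),"slim":(376,190),"flask":(425,180)}
tr={}
for nme,g in guess.items():
    x0=at_z(T,g,.046)
    obs={}
    for s,k in((S,"S"),(T,"T")):
        m0=mask(s,nme,x0[0],x0[1],.046)
        b=None
        for dct in arm.trace(s,nme):
            r=dct["region"]; iou=np.minimum(m0,r).sum()/np.maximum(m0,r).sum()
            if iou>.35 and (b is None or iou>b[0]): b=(iou,r)
        if b: obs[k]=(s,b[1])
    for ks in (["S"],["T"],["S","T"]):
        o=[obs[k] for k in ks if k in obs]
        if len(o)==len(ks):
            f=fit(o,nme,x0,.046); print(nme,ks,f[0].round(4),round(f[1],3))
    tr[nme]=f[0] if len(obs)>1 else fit(list(obs.values()),nme,x0,.046)[0]
V=[]
for s in(S,T):
    im=s["color"].copy()
    for nme,v in tr.items():
        mm=(mask(s,nme,v[0],v[1],.046,v[2] if len(v)>2 else 0)>.5).astype(np.uint8)
        cs=cv2.findContours(mm,cv2.RETR_EXTERNAL,cv2.CHAIN_APPROX_NONE)[0]; cv2.drawContours(im,cs,-1,(0,0,255),1)
    V.append(im)
a=cv2.resize(V[0][165:265,190:410],None,fx=3,fy=3,interpolation=cv2.INTER_CUBIC);b=cv2.resize(V[1][95:195+0,245:465],None,fx=3,fy=3) ;b=cv2.resize(V[1][145:240,245:465],None,fx=3,fy=3,interpolation=cv2.INTER_CUBIC)
cv2.imwrite("pics/fit.png",np.vstack([a,b]))
pickle.dump((S,T,tr,pads),open("m.pkl","wb"))
E
```

```text
pad [ 411  269   39   39 1188] [ 0.4381 -0.1738] 438.2021789550781 -173.79624938964844 69.99091339111328
pad [ 362  273   38   39 1167] [ 0.4409 -0.0842] 441.11334228515625 -84.2777328491211 69.08814239501953
pad [ 312  276   38   39 1157] [0.4439 0.0058] 444.10235595703125 5.436956405639648 68.74220275878906
pad [ 262  279   39   39 1159] [0.4468 0.0955] 447.0506896972656 95.34031677246094 68.5368423461914
tray c [ 0.44244208 -0.03918003] yaw -0.03215646910058541 spacing [-0.08969691 -0.0899572  -0.08967604]
wide ['S'] [0.6152 0.0907] 0.042
wide ['T'] [0.6142 0.0923] 0.038
wide ['S', 'T'] [0.6141 0.0919] 0.05
square ['S'] [ 0.6283 -0.0043  0.2323] 0.054
square ['T'] [ 0.6253 -0.0034  0.384 ] 0.075
square ['S', 'T'] [ 0.6258 -0.0035  0.3243] 0.077
slim ['S'] [ 0.6296 -0.0909] 0.063
slim ['T'] [ 0.6286 -0.09  ] 0.058
slim ['S', 'T'] [ 0.6286 -0.0907] 0.064
flask ['T'] [ 0.6358 -0.1856] 0.037
```

View pics/fit.png

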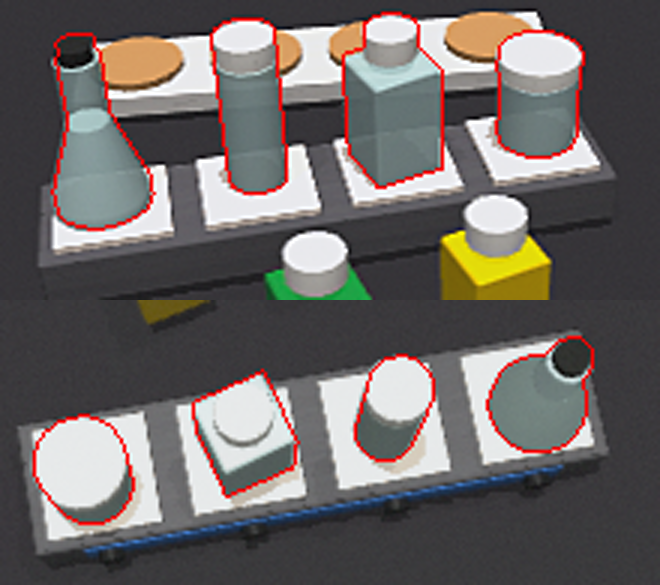

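The glass bottle in the crop at (326,190), standing on a white plate, is the right `square`. The green and yellow ones are not. All four outlines fit in both views, and pad diameters (69–70 mm) and spacing (90 mm) match the given sizes.

| Vessel | Target pad (x, y) in m |
|---|---|
| flask | (.447, .0955) |
| slim | (.444, .006) |
| square | (.441, -.084) |
| wide | (.438, -.174) |

I'll turn the jaws across the row first.

move_arm([
  {"dp": [0,0,0],"turn": -0.176},
  {"dp": [0,0,0],"turn": -0.176},
  {"dp": [0,0,0],"turn": -0.176},
  {"dp": [0,0,0],"turn": -0.176},
  {"dp": [0,0,0],"turn": -0.176},
  {"dp": [0,0,0],"turn": -0.176},
  {"dp": [0,0,0],"turn": -0.176},
  {"dp": [0,0,0],"turn": 0},
], jaw=0)

```text
t: 2.2
position: [0.1745, -0.4951, 0.2453]
eef_rot: [-0.0, 0.708, 0.706, 0.0]
ft_force: [-0.0, 0.1, -0.3]
grip_width: 0.996
```

move_arm([
  {"dp": [15,22,0],"turn": 0},
  {"dp": [31,46,0],"turn": 0},
  {"dp": [36,50,0],"turn": 0},
  {"dp": [36,50,0],"turn": 0},
  {"dp": [36,50,0],"turn": 0},
  {"dp": [36,50,0],"turn": 0},
  {"dp": [36,50,0],"turn": 0},
  {"dp": [34,50,0],"turn": 0},
  {"dp": [30,50,0],"turn": 0},
  {"dp": [20,43,0],"turn": 0},
])

```text
t: 3.45
position: [0.6372, -0.1832, 0.2452]
eef_rot: [0.0, 0.708, 0.706, 0.0]
ft_force: [0.9, -1.1, -0.6]
grip_width: 1.003
```

move_arm([
  {"dp": [0,0,0],"turn": 0},
  {"dp": [0,0,0],"turn": 0},
])

```text
t: 3.7
position: [0.6351, -0.1852, 0.2449]
eef_rot: [-0.0, 0.708, 0.707, -0.0]
ft_force: [0.0, 0.3, 0.6]
grip_width: 1.006
```

move_arm([
  {"dp": [0,0,14],"turn": 0},
  {"dp": [0,0,18],"turn": 0},
  {"dp": [0,0,18],"turn": 0},
  {"dp": [0,0,18],"turn": 0},
  {"dp": [0,0,18],"turn": 0},
  {"dp": [0,0,16],"turn": 0},
  {"dp": [0,0,10],"turn": 0},
  {"dp": [0,0,6],"turn": 0},
  {"dp": [0,0,0],"turn": 0},
  {"dp": [0,0,0],"turn": 0},
])

```text
t: 4.95
position: [0.636, -0.1853, 0.1282]
eef_rot: [0.001, 0.707, 0.707, 0.0]
ft_force: [0.3, 0.2, 0.9]
grip_width: 1.002
```

move_arm([
  {"dp": [0,0,0],"turn": 0},
  {"dp": [0,0,0],"turn": 0},
  {"dp": [0,0,0],"turn": 0},
  {"dp": [0,0,0],"turn": 0},
  {"dp": [0,0,0],"turn": 0},
  {"dp": [0,0,0],"turn": 0},
], jaw=1)

```text
t: 5.7
position: [0.6356, -0.1852, 0.1276]
eef_rot: [0.0, 0.707, 0.707, 0.0]
ft_force: [-1.4, 0.2, 1.0]
grip_width: 0.289
```

move_arm([
  {"dp": [0,0,-5],"turn": 0},
  {"dp": [0,0,-10],"turn": 0},
  {"dp": [0,0,-16],"turn": 0},
  {"dp": [0,0,-18],"turn": 0},
  {"dp": [0,0,-18],"turn": 0},
  {"dp": [0,0,-18],"turn": 0},
  {"dp": [0,0,-16],"turn": 0},
  {"dp": [0,0,-12],"turn": 0},
  {"dp": [0,0,-7],"turn": 0},
  {"dp": [0,0,0],"turn": 0},
])

```text
t: 6.95
position: [0.6358, -0.1853, 0.2481]
eef_rot: [0.001, 0.707, 0.707, 0.0]
ft_force: [0.3, -0.7, -0.5]
grip_width: 0.287
```

```bash
cat > look.py <<'E'
import sys,cv2
import numpy as np
from plant import arm
n=sys.argv[1]; S=arm.snapshot("scene");T=arm.snapshot("top")
st=arm.read_state(); print(st["t"],st["position"].round(4),round(st["grip_width"],3))
a=cv2.resize(S["color"][80:330,140:460],None,fx=2,fy=2)[:, :]; b=T["color"][80:350,200:520]
cv2.imwrite(f"pics/{n}.png",np.hstack([cv2.resize(S["color"][90:290,170:430],(520,400)),cv2.resize(b,(280,236),interpolation=cv2.INTER_AREA) if 0 else np.vstack([cv2.resize(b,(280,236)),np.zeros((164,280,3),np.uint8)])]))
E
python3 look.py lift1
```

```text
7.05 [ 0.6353 -0.1851  0.2467] 0.287
```

View pics/lift1.png

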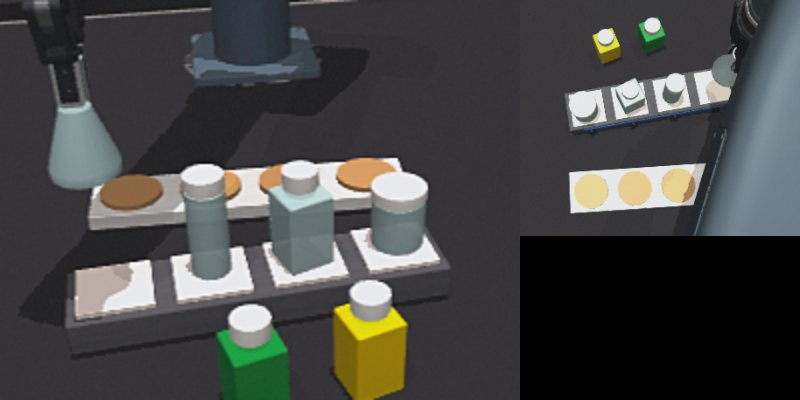

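The flask hangs upright in the jaws at about (85,150) in the crop. Carrying it to the left end pad.

move_arm([
  {"dp": [10,-14,0],"turn": 0},
  {"dp": [22,-20,0],"turn": 0},
  {"dp": [32,-25,0],"turn": 0},
  {"dp": [38,-25,0],"turn": 0},
  {"dp": [40,-25,0],"turn": 0},
  {"dp": [40,-25,0],"turn": 0},
  {"dp": [38,-22,0],"turn": 0},
  {"dp": [32,-18,0],"turn": 0},
  {"dp": [20,-10,0],"turn": 0},
  {"dp": [9,-5,0],"turn": 0},
])

```text
t: 8.3
position: [0.4455, 0.0967, 0.2467]
eef_rot: [-0.0, 0.707, 0.708, -0.0]
ft_force: [0.6, -0.1, -1.1]
grip_width: 0.287
```

move_arm([
  {"dp": [0,0,0],"turn": 0},
  {"dp": [0,0,0],"turn": 0},
  {"dp": [0,0,0],"turn": 0},
])

```text
t: 8.68
position: [0.4468, 0.0951, 0.2471]
eef_rot: [-0.0, 0.708, 0.707, -0.0]
ft_force: [0.7, 0.4, -0.4]
grip_width: 0.288
```

move_arm([
  {"dp": [0,0,10],"turn": 0},
  {"dp": [0,0,20],"turn": 0},
  {"dp": [0,0,22],"turn": 0},
  {"dp": [0,0,22],"turn": 0},
  {"dp": [0,0,20],"turn": 0},
  {"dp": [0,0,16],"turn": 0},
  {"dp": [0,0,12],"turn": 0},
  {"dp": [0,0,6],"turn": 0},
  {"dp": [0,0,4],"turn": 0},
  {"dp": [0,0,0],"turn": 0},
])

```text
t: 9.93
position: [0.4467, 0.0959, 0.1155]
eef_rot: [0.0, 0.707, 0.707, 0.0]
ft_force: [-0.3, 0.2, -0.6]
grip_width: 0.288
```

move_arm([
  {"dp": [0,0,2],"turn": 0},
  {"dp": [0,0,1],"turn": 0},
  {"dp": [0,0,0.5],"turn": 0},
  {"dp": [0,0,0],"turn": 0},
  {"dp": [0,0,0],"turn": 0},
])

```text
t: 10.55
position: [0.4465, 0.0959, 0.1119]
eef_rot: [0.0, 0.707, 0.707, 0.0]
ft_force: [0.5, -1.0, -0.8]
grip_width: 0.285
```

move_arm([
  {"dp": [0,0,0.5],"turn": 0},
  {"dp": [0,0,0.5],"turn": 0},
  {"dp": [0,0,0],"turn": 0},
])

```text
t: 10.92
position: [0.4466, 0.0959, 0.1115]
eef_rot: [0.0, 0.707, 0.707, 0.0]
ft_force: [-1.9, 0.3, 3.6]
grip_width: 0.292
```

Contact (+3.6 N), so I'll release.

move_arm([
  {"dp": [0,0,0],"turn": 0},
  {"dp": [0,0,0],"turn": 0},
  {"dp": [0,0,0],"turn": 0},
  {"dp": [0,0,0],"turn": 0},
  {"dp": [0,0,0],"turn": 0},
  {"dp": [0,0,-6],"turn": 0},
  {"dp": [0,0,-16],"turn": 0},
  {"dp": [0,0,-22],"turn": 0},
  {"dp": [0,0,-30],"turn": 0},
  {"dp": [0,0,-30],"turn": 0},
], jaw=0)

```text
t: 12.18
position: [0.4467, 0.0959, 0.2171]
eef_rot: [0.001, 0.707, 0.707, 0.001]
ft_force: [1.2, 1.1, 0.0]
grip_width: 0.997
```

move_arm([
  {"dp": [-6,6,0],"turn": 0},
  {"dp": [-22,20,0],"turn": 0},
  {"dp": [-34,34,0],"turn": 0},
  {"dp": [-40,38,0],"turn": 0},
  {"dp": [-40,38,0],"turn": 0},
  {"dp": [-28,28,0],"turn": 0},
  {"dp": [-12,12,0],"turn": 0},
  {"dp": [-5,6,0],"turn": 0},
  {"dp": [0,0,0],"turn": 0},
  {"dp": [0,0,0],"turn": 0},
])

```text
t: 13.42
position: [0.628, -0.0904, 0.2149]
eef_rot: [-0.0, 0.707, 0.707, -0.0]
ft_force: [0.7, 0.4, 0.1]
grip_width: 0.998
```

```bash
python3 look.py put1
```

```text
13.525 [ 0.6281 -0.0904  0.2152] 1.0
```

View pics/put1.png

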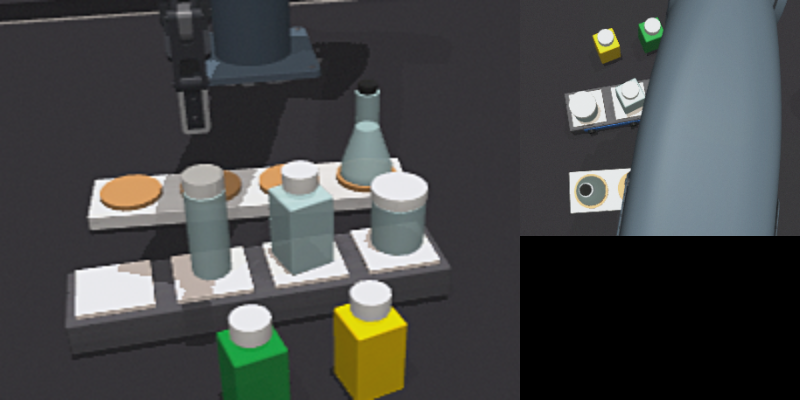

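The flask stands upright and centred on the left pad, at (590,190) in the composite's top view. Next is the slim vial.

move_arm([
  {"dp": [0,0,10],"turn": 0},
  {"dp": [0,0,16],"turn": 0},
  {"dp": [0,0,16],"turn": 0},
  {"dp": [0,0,16],"turn": 0},
  {"dp": [0,0,16],"turn": 0},
  {"dp": [0,0,12],"turn": 0},
  {"dp": [0,0,8],"turn": 0},
  {"dp": [0,0,5],"turn": 0},
  {"dp": [0,0,0],"turn": 0},
  {"dp": [0,0,0],"turn": 0},
])

```text
t: 14.78
position: [0.6289, -0.0913, 0.1165]
eef_rot: [0.001, 0.707, 0.707, 0.0]
ft_force: [-0.7, 1.1, 0.8]
grip_width: 1.0
```

move_arm([
  {"dp": [0,0,0],"turn": 0},
  {"dp": [0,0,0],"turn": 0},
  {"dp": [0,0,0],"turn": 0},
  {"dp": [0,0,0],"turn": 0},
  {"dp": [0,0,0],"turn": 0},
  {"dp": [0,0,0],"turn": 0},
], jaw=1)

```text
t: 15.52
position: [0.6286, -0.0912, 0.1162]
eef_rot: [0.0, 0.707, 0.707, 0.0]
ft_force: [0.2, -0.4, 2.5]
grip_width: 0.427
```

move_arm([
  {"dp": [0,0,-5],"turn": 0},
  {"dp": [0,0,-10],"turn": 0},
  {"dp": [0,0,-16],"turn": 0},
  {"dp": [0,0,-16],"turn": 0},
  {"dp": [0,0,-16],"turn": 0},
  {"dp": [0,0,-16],"turn": 0},
  {"dp": [0,0,-16],"turn": 0},
  {"dp": [0,0,-16],"turn": 0},
  {"dp": [0,0,-9],"turn": 0},
  {"dp": [0,0,0],"turn": 0},
])

```text
t: 16.77
position: [0.629, -0.0913, 0.2369]
eef_rot: [0.001, 0.707, 0.707, 0.0]
ft_force: [0.1, -0.5, -1.4]
grip_width: 0.429
```

move_arm([
  {"dp": [4,-8,0],"turn": 0},
  {"dp": [8,-18,0],"turn": 0},
  {"dp": [14,-26,0],"turn": 0},
  {"dp": [16,-30,0],"turn": 0},
  {"dp": [16,-30,0],"turn": 0},
  {"dp": [14,-28,0],"turn": 0},
  {"dp": [12,-22,0],"turn": 0},
  {"dp": [8,-14,0],"turn": 0},
  {"dp": [5,-9,0],"turn": 0},
  {"dp": [0,0,0],"turn": 0},
])

```text
t: 18.02
position: [0.4433, 0.006, 0.2358]
eef_rot: [0.0, 0.707, 0.707, 0.0]
ft_force: [0.9, -0.3, -0.6]
grip_width: 0.426
```

move_arm([
  {"dp": [0,0,0],"turn": 0},
  {"dp": [0,0,10],"turn": 0},
  {"dp": [0,0,20],"turn": 0},
  {"dp": [0,0,22],"turn": 0},
  {"dp": [0,0,22],"turn": 0},
  {"dp": [0,0,22],"turn": 0},
  {"dp": [0,0,18],"turn": 0},
  {"dp": [0,0,12],"turn": 0},
  {"dp": [0,0,6],"turn": 0},
  {"dp": [0,0,0],"turn": 0},
])

```text
t: 19.27
position: [0.4435, 0.0059, 0.1037]
eef_rot: [-0.0, 0.707, 0.707, -0.0]
ft_force: [0.3, 0.2, -1.5]
grip_width: 0.431
```

Contact is expected at TCP z of about .100.

move_arm([
  {"dp": [0,0,1.5],"turn": 0},
  {"dp": [0,0,1],"turn": 0},
  {"dp": [0,0,1],"turn": 0},
  {"dp": [0,0,0.5],"turn": 0},
  {"dp": [0,0,0],"turn": 0},
])

```text
t: 19.9
position: [0.4436, 0.0058, 0.1002]
eef_rot: [0.0, 0.707, 0.707, 0.0]
ft_force: [-0.6, -0.4, 0.9]
grip_width: 0.432
```

move_arm([
  {"dp": [0,0,0.5],"turn": 0},
  {"dp": [0,0,0],"turn": 0},
  {"dp": [0,0,0],"turn": 0},
])

```text
t: 20.27
position: [0.4436, 0.0058, 0.1001]
eef_rot: [0.0, 0.707, 0.707, 0.0]
ft_force: [-2.0, 0.3, 5.2]
grip_width: 0.431
```

move_arm([
  {"dp": [0,0,0],"turn": 0},
  {"dp": [0,0,0],"turn": 0},
  {"dp": [0,0,0],"turn": 0},
  {"dp": [0,0,0],"turn": 0},
  {"dp": [0,0,0],"turn": 0},
  {"dp": [0,0,-6],"turn": 0},
  {"dp": [0,0,-16],"turn": 0},
  {"dp": [0,0,-28],"turn": 0},
  {"dp": [0,0,-35],"turn": 0},
  {"dp": [0,0,-30],"turn": 0},
], jaw=0)

```text
t: 21.52
position: [0.444, 0.0058, 0.2172]
eef_rot: [0.001, 0.707, 0.707, 0.001]
ft_force: [-0.5, -0.5, 0.5]
grip_width: 1.0
```

move_arm([
  {"dp": [0,6,0],"turn": 0},
  {"dp": [-1,18,0],"turn": 0},
  {"dp": [-2,30,0],"turn": 0},
  {"dp": [-2,40,0],"turn": 0},
  {"dp": [-2,40,0],"turn": 0},
  {"dp": [-1,28,0],"turn": 0},
  {"dp": [-1,14,0],"turn": 0},
  {"dp": [0,6,0],"turn": 0},
  {"dp": [0,0,0],"turn": -0.155},
  {"dp": [0,0,0],"turn": -0.155},
])

```text
t: 22.78
position: [0.625, -0.0031, 0.2138]
eef_rot: [-0.0, 0.587, 0.809, -0.0]
ft_force: [0.8, 0.1, -0.2]
grip_width: 1.001
```

move_arm([
  {"dp": [0,0,0],"turn": 0},
])

```text
t: 22.9
position: [0.625, -0.0031, 0.2141]
eef_rot: [-0.0, 0.59, 0.807, -0.0]
ft_force: [0.0, 0.1, -0.1]
grip_width: 1.006
```

```bash
python3 look.py put2; python3 - <<'E'
from h import *
from plant import arm
S=arm.snapshot("scene")
x0=(.626,-.0035)
m0=mask(S,"square",*x0,.046,.3)
for d in arm.trace(S,"square"):
    r=d["region"]; i=np.minimum(m0,r).sum()/np.maximum(m0,r).sum()
    if i>.5: print(i,fit([(S,r)],"square",x0,.046))
E
```

```text
23.0 [ 0.6251 -0.0031  0.2142] 1.003
0.9331927400658785 (array([ 0.62665561, -0.00397995,  0.23715083]), np.float64(0.05900763854542901))
```

View pics/put2.png

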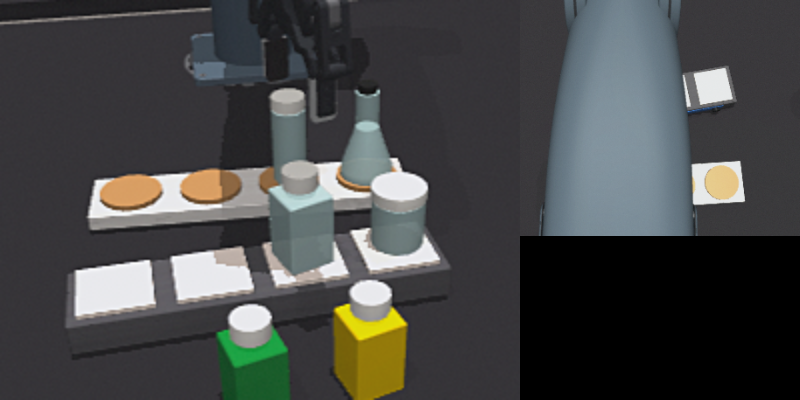

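Flask and slim stand well. The square's yaw is about 0.3, which matches the jaw heading of 0.31. Descending on the clear bottle at (300,215) in the crop.

move_arm([
  {"dp": [0,0,14],"turn": 0},
  {"dp": [0,0,18],"turn": 0},
  {"dp": [0,0,18],"turn": 0},
  {"dp": [0,0,18],"turn": 0},
  {"dp": [0,0,18],"turn": 0},
  {"dp": [0,0,16],"turn": 0},
  {"dp": [0,0,10],"turn": 0},
  {"dp": [0,0,6],"turn": 0},
  {"dp": [0,0,0],"turn": 0},
  {"dp": [0,0,0],"turn": 0},
])

```text
t: 24.35
position: [0.626, -0.0032, 0.0971]
eef_rot: [0.001, 0.589, 0.808, 0.0]
ft_force: [-0.3, 0.7, 0.3]
grip_width: 0.998
```

move_arm([
  {"dp": [0,0,0],"turn": 0},
  {"dp": [0,0,0],"turn": 0},
  {"dp": [0,0,0],"turn": 0},
  {"dp": [0,0,0],"turn": 0},
  {"dp": [0,0,0],"turn": 0},
  {"dp": [0,0,0],"turn": 0},
], jaw=1)

```text
t: 25.1
position: [0.626, -0.0032, 0.0971]
eef_rot: [0.001, 0.589, 0.808, 0.0]
ft_force: [0.7, 0.3, 4.2]
grip_width: 0.532
```

move_arm([
  {"dp": [0,0,-5],"turn": 0},
  {"dp": [0,0,-10],"turn": 0},
  {"dp": [0,0,-16],"turn": 0},
  {"dp": [0,0,-16],"turn": 0},
  {"dp": [0,0,-16],"turn": 0},
  {"dp": [0,0,-16],"turn": 0},
  {"dp": [0,0,-16],"turn": 0},
  {"dp": [0,0,-16],"turn": 0},
  {"dp": [0,0,-9],"turn": 0},
  {"dp": [0,0,0],"turn": 0},
])

```text
t: 26.35
position: [0.626, -0.0032, 0.2174]
eef_rot: [0.001, 0.589, 0.808, 0.0]
ft_force: [-0.7, -0.4, -2.3]
grip_width: 0.53
```

move_arm([
  {"dp": [0,0,0],"turn": 0.1},
  {"dp": [0,0,0],"turn": 0.11},
  {"dp": [0,0,0],"turn": 0.1},
  {"dp": [-4,-10,0],"turn": 0},
  {"dp": [-10,-24,0],"turn": 0},
  {"dp": [-15,-32,0],"turn": 0},
  {"dp": [-17,-38,0],"turn": 0},
  {"dp": [-17,-38,0],"turn": 0},
  {"dp": [-12,-28,0],"turn": 0},
  {"dp": [-6,-15,0],"turn": 0},
])

```text
t: 27.6
position: [0.4386, -0.0845, 0.216]
eef_rot: [-0.0, 0.707, 0.707, -0.0]
ft_force: [0.7, -0.1, -1.7]
grip_width: 0.533
```

move_arm([
  {"dp": [0,0,0],"turn": 0},
  {"dp": [0,0,0],"turn": 0},
])

```text
t: 27.85
position: [0.4411, -0.084, 0.2163]
eef_rot: [0.0, 0.707, 0.707, 0.0]
ft_force: [-0.5, -0.1, -1.9]
grip_width: 0.533
```

Lowering 132 mm to about .084, then in small steps.

move_arm([
  {"dp": [0,0,0],"turn": 0},
  {"dp": [0,0,10],"turn": 0},
  {"dp": [0,0,20],"turn": 0},
  {"dp": [0,0,22],"turn": 0},
  {"dp": [0,0,22],"turn": 0},
  {"dp": [0,0,22],"turn": 0},
  {"dp": [0,0,18],"turn": 0},
  {"dp": [0,0,12],"turn": 0},
  {"dp": [0,0,6],"turn": 0},
  {"dp": [0,0,0],"turn": 0},
])

```text
t: 29.1
position: [0.4405, -0.0841, 0.0842]
eef_rot: [-0.0, 0.707, 0.707, -0.0]
ft_force: [-0.4, 0.1, -2.4]
grip_width: 0.528
```

move_arm([
  {"dp": [0,0,1],"turn": 0},
  {"dp": [0,0,1],"turn": 0},
  {"dp": [0,0,0.5],"turn": 0},
  {"dp": [0,0,0],"turn": 0},
  {"dp": [0,0,0],"turn": 0},
])

```text
t: 29.72
position: [0.4405, -0.0842, 0.0819]
eef_rot: [0.0, 0.707, 0.707, 0.0]
ft_force: [-0.5, -0.2, -2.1]
grip_width: 0.534
```

move_arm([
  {"dp": [0,0,0.5],"turn": 0},
  {"dp": [0,0,0.5],"turn": 0},
  {"dp": [0,0,0],"turn": 0},
])

```text
t: 30.1
position: [0.4405, -0.0842, 0.081]
eef_rot: [0.0, 0.707, 0.707, 0.0]
ft_force: [-0.2, 0.0, -0.9]
grip_width: 0.531
```

move_arm([
  {"dp": [0,0,0.5],"turn": 0},
  {"dp": [0,0,0],"turn": 0},
  {"dp": [0,0,0],"turn": 0},
])

```text
t: 30.48
position: [0.4405, -0.0842, 0.081]
eef_rot: [0.0, 0.707, 0.707, 0.0]
ft_force: [-2.8, 0.4, 6.5]
grip_width: 0.532
```

Contact, so releasing and lifting to about .217.

move_arm([
  {"dp": [0,0,0],"turn": 0},
  {"dp": [0,0,0],"turn": 0},
  {"dp": [0,0,0],"turn": 0},
  {"dp": [0,0,0],"turn": 0},
  {"dp": [0,0,0],"turn": 0},
  {"dp": [0,0,-6],"turn": 0},
  {"dp": [0,0,-20],"turn": 0},
  {"dp": [0,0,-35],"turn": 0},
  {"dp": [0,0,-40],"turn": 0},
  {"dp": [0,0,-35],"turn": 0},
], jaw=0)

```text
t: 31.72
position: [0.4407, -0.0842, 0.2184]
eef_rot: [0.001, 0.707, 0.707, 0.0]
ft_force: [-0.1, -1.0, 0.2]
grip_width: 0.997
```

move_arm([
  {"dp": [6,6,0],"turn": 0},
  {"dp": [20,20,0],"turn": 0},
  {"dp": [34,32,0],"turn": 0},
  {"dp": [38,38,0],"turn": 0},
  {"dp": [36,36,0],"turn": 0},
  {"dp": [24,24,0],"turn": 0},
  {"dp": [12,12,0],"turn": 0},
  {"dp": [6,6,0],"turn": 0},
  {"dp": [0,0,0],"turn": 0},
  {"dp": [0,0,0],"turn": 0},
])

```text
t: 32.98
position: [0.614, 0.0913, 0.2163]
eef_rot: [-0.0, 0.707, 0.707, -0.0]
ft_force: [-0.6, -0.4, -0.8]
grip_width: 0.998
```

```bash
python3 look.py put3
```

```text
33.075 [0.6141 0.0912 0.2166] 1.003
```

View pics/put3.png

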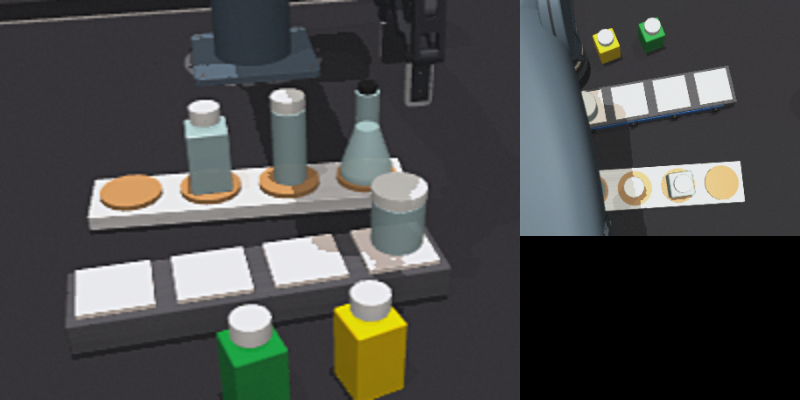

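Three vessels stand on their pads and the wide jar is left, at (398,215) in the crop. I'll descend 135 mm.

move_arm([
  {"dp": [0,0,14],"turn": 0},
  {"dp": [0,0,22],"turn": 0},
  {"dp": [0,0,22],"turn": 0},
  {"dp": [0,0,18],"turn": 0},
  {"dp": [0,0,16],"turn": 0},
  {"dp": [0,0,16],"turn": 0},
  {"dp": [0,0,14],"turn": 0},
  {"dp": [0,0,9],"turn": 0},
  {"dp": [0,0,4],"turn": 0},
  {"dp": [0,0,0],"turn": 0},
])

```text
t: 34.33
position: [0.6145, 0.0919, 0.0813]
eef_rot: [0.0, 0.707, 0.707, 0.0]
ft_force: [0.0, 0.0, 1.0]
grip_width: 0.997
```

move_arm([
  {"dp": [0,0,0],"turn": 0},
  {"dp": [0,0,0],"turn": 0},
  {"dp": [0,0,0],"turn": 0},
  {"dp": [0,0,0],"turn": 0},
  {"dp": [0,0,0],"turn": 0},
  {"dp": [0,0,0],"turn": 0},
], jaw=1)

```text
t: 35.08
position: [0.6152, 0.0919, 0.0824]
eef_rot: [0.001, 0.707, 0.707, 0.001]
ft_force: [0.7, 0.8, 5.3]
grip_width: 0.619
```

move_arm([
  {"dp": [0,0,-5],"turn": 0},
  {"dp": [0,0,-10],"turn": 0},
  {"dp": [0,0,-16],"turn": 0},
  {"dp": [0,0,-16],"turn": 0},
  {"dp": [0,0,-16],"turn": 0},
  {"dp": [0,0,-16],"turn": 0},
  {"dp": [0,0,-16],"turn": 0},
  {"dp": [0,0,-16],"turn": 0},
  {"dp": [0,0,-9],"turn": 0},
  {"dp": [0,0,0],"turn": 0},
])

```text
t: 36.33
position: [0.615, 0.0919, 0.2024]
eef_rot: [0.001, 0.707, 0.707, 0.001]
ft_force: [-1.0, 0.0, -1.2]
grip_width: 0.615
```

```bash
python3 look.py lift4
```

```text
36.425 [0.6143 0.0918 0.2008] 0.61
```

View pics/lift4.png

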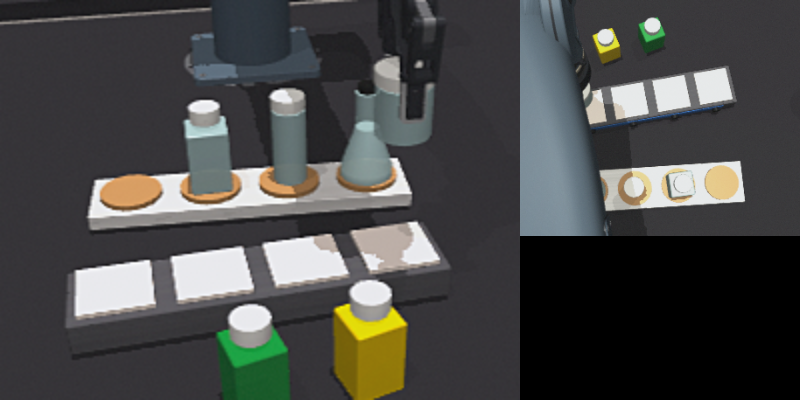

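The jar is held upright at (405,100). Carrying it to the right end pad.

move_arm([
  {"dp": [-8,-8,0],"turn": 0},
  {"dp": [-20,-16,0],"turn": 0},
  {"dp": [-32,-22,0],"turn": 0},
  {"dp": [-38,-26,0],"turn": 0},
  {"dp": [-40,-26,0],"turn": 0},
  {"dp": [-40,-26,0],"turn": 0},
  {"dp": [-36,-22,0],"turn": 0},
  {"dp": [-28,-16,0],"turn": 0},
  {"dp": [-16,-10,0],"turn": 0},
  {"dp": [-8,-5,0],"turn": 0},
])

```text
t: 37.67
position: [0.4361, -0.1748, 0.2007]
eef_rot: [-0.001, 0.708, 0.706, -0.0]
ft_force: [1.0, 0.2, -1.1]
grip_width: 0.62
```

move_arm([
  {"dp": [0,0,0],"turn": 0},
  {"dp": [0,0,0],"turn": 0},
  {"dp": [0,0,0],"turn": 0},
])

```text
t: 38.05
position: [0.4378, -0.1735, 0.2012]
eef_rot: [-0.0, 0.707, 0.708, 0.0]
ft_force: [-1.1, -0.6, -2.3]
grip_width: 0.616
```

move_arm([
  {"dp": [0,0,0],"turn": 0},
  {"dp": [0,0,10],"turn": 0},
  {"dp": [0,0,20],"turn": 0},
  {"dp": [0,0,22],"turn": 0},
  {"dp": [0,0,22],"turn": 0},
  {"dp": [0,0,22],"turn": 0},
  {"dp": [0,0,18],"turn": 0},
  {"dp": [0,0,12],"turn": 0},
  {"dp": [0,0,6],"turn": 0},
  {"dp": [0,0,0],"turn": 0},
])

```text
t: 39.3
position: [0.4375, -0.1742, 0.0692]
eef_rot: [-0.0, 0.707, 0.707, -0.0]
ft_force: [-0.7, 0.5, -1.7]
grip_width: 0.616
```

move_arm([
  {"dp": [0,0,1],"turn": 0},
  {"dp": [0,0,0.5],"turn": 0},
  {"dp": [0,0,0.5],"turn": 0},
  {"dp": [0,0,0],"turn": 0},
  {"dp": [0,0,0],"turn": 0},
])

```text
t: 39.92
position: [0.4375, -0.1742, 0.0674]
eef_rot: [0.0, 0.707, 0.707, 0.0]
ft_force: [-0.2, 0.4, -0.6]
grip_width: 0.613
```

move_arm([
  {"dp": [0,0,0.5],"turn": 0},
  {"dp": [0,0,0.5],"turn": 0},
  {"dp": [0,0,0],"turn": 0},
  {"dp": [0,0,0],"turn": 0},
])

```text
t: 40.42
position: [0.4375, -0.1742, 0.0664]
eef_rot: [0.0, 0.707, 0.707, -0.0]
ft_force: [-0.1, 0.1, 0.7]
grip_width: 0.614
```

move_arm([
  {"dp": [0,0,0.5],"turn": 0},
  {"dp": [0,0,0.3],"turn": 0},
  {"dp": [0,0,0],"turn": 0},
  {"dp": [0,0,0],"turn": 0},
])

```text
t: 40.92
position: [0.4375, -0.1742, 0.0664]
eef_rot: [0.0, 0.707, 0.707, -0.0]
ft_force: [-2.3, 0.2, 5.0]
grip_width: 0.619
```

Contact. I'll release, rise, and then move clear to the right.

move_arm([
  {"dp": [0,0,0],"turn": 0},
  {"dp": [0,0,0],"turn": 0},
  {"dp": [0,0,0],"turn": 0},
  {"dp": [0,0,0],"turn": 0},
  {"dp": [0,0,0],"turn": 0},
  {"dp": [0,0,-6],"turn": 0},
  {"dp": [0,0,-20],"turn": 0},
  {"dp": [0,0,-40],"turn": 0},
  {"dp": [0,0,-50],"turn": 0},
  {"dp": [0,0,-50],"turn": 0},
], jaw=0)

```text
t: 42.18
position: [0.4373, -0.174, 0.2334]
eef_rot: [0.0, 0.707, 0.707, 0.0]
ft_force: [-0.3, -1.1, 0.2]
grip_width: 0.999
```

move_arm([
  {"dp": [-20,-10,0],"turn": 0},
  {"dp": [-40,-20,0],"turn": 0},
  {"dp": [-45,-30,0],"turn": 0},
  {"dp": [-45,-30,0],"turn": 0},
  {"dp": [-45,-30,0],"turn": 0},
  {"dp": [-45,-30,0],"turn": 0},
  {"dp": [-40,-30,0],"turn": 0},
  {"dp": [-20,-20,0],"turn": 0},
  {"dp": [0,0,0],"turn": 0},
  {"dp": [0,0,0],"turn": 0},
])

```text
t: 43.42
position: [0.2379, -0.4737, 0.2318]
eef_rot: [0.0, 0.707, 0.707, 0.0]
ft_force: [-0.0, 0.1, 1.5]
grip_width: 1.001
```

```bash
python3 look.py end; python3 - <<'E'
from h import *
from plant import arm
_,_,_,pads=pickle.load(open("m.pkl","rb"))
S=arm.snapshot("scene");T=arm.snapshot("top")
for n,p in zip(["flask","slim","square","wide"],pads):
    for s,k in((S,"S"),(T,"T")):
        m0=mask(s,n,p[0],p[1],.03); 
        for d in arm.trace(s,n):
            r=d["region"]; i=np.minimum(m0,r).sum()/np.maximum(m0,r).sum()
            if i>.45:
                f=fit([(s,r)],n,p,.03); print(n,k,"off mm",((f[0][:2]-p)*1e3).round(1),f[0][2:],round(f[1],3))
E
```

```text
43.525 [ 0.2383 -0.4734  0.2318] 0.998
flask S off mm [ 3.7 -1.4] [] 0.054
flask T off mm [ 0.9 -0. ] [] 0.082
slim S off mm [3.  0.4] [] 0.059
slim T off mm [-0.1  1.9] [] 0.085
square S off mm [ 5.2 -0.4] [0.07060331] 0.056
square T off mm [1.2 1.3] [0.03377686] 0.058
wide S off mm [ 0.1 -1.3] [] 0.103
wide T off mm [0.9 0.4] [] 0.034
```

View pics/end.png

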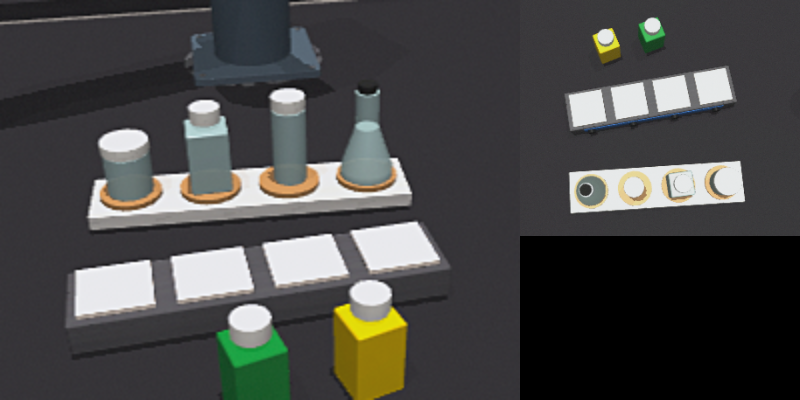

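All four stand upright on their pads, with offsets of 5.2 mm or less against the 14 mm allowed. Handing in.

```bash
python3 -c "
from plant import arm
print(arm.finish_job())"
```

```text
the job is handed in; nothing more can be done
None
```

All four vessels are on the cooling tray in mirrored order, and I handed the job in at about 44 s of the 112 s allowed. From the left, the tray now holds flask, slim, square, wide; the block held wide, square, slim, flask. Each vessel was lowered until the wrist force showed contact (about 4–7 N), then released. The arm was moved clear before hand-in.

**Last checks:** in the final pictures all four stand upright on their pads. Fitted outlines put every centre within about 2 mm of its pad centre in the top view. The scene view gives up to 5 mm in x, so the two cameras disagree by up to 4 mm, well inside the 14 mm limit.

**Less certain:**
- **Wide jar, scene view:** this was the poorest outline fit (10% mismatch), but the top view agrees with the pad centre to 1 mm.
- **Wide jar, grip:** the jaws closed about 2 mm wider than expected, so they may have touched the lid rim. The jar stayed upright.

No check failed outright, and the hand-in gave no verdict.

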